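Hang the screwdriver rack on the two sprung hooks

TASK

Pick the screwdriver rack up by its grip plate and hang its long rod in both hooks of the wooden-based stand, either way round. Before letting go, press it down gently and steadily until both hooks are felt to give under the rod at the same time, tilting the rack sideways if one hook is higher than the other; the sprung hooks are delicate, so never force one of them (a push of half to one and a half kilograms on each is right). Leave the rack hanging from both hooks, centred and still, and do not disturb the tray, anvil, jar or ring lying about.

Things in the scene. Friction and masses are not known exactly. Their poses are not given: they have to be found in the camera images.
- grip (a point): Centre of the grip plate on the middle of the loose rack, above its rod. The rack is a flat aluminium frame with six screwdrivers, about 0.45 kg, standing on two feet 130 mm below this point (70 mm long along x, at y = +-82 mm). Axes: x through its thickness, y along the rack, z up. The plate is 12 mm thick (x), 50 mm wide (y), from 22 mm below to 19 mm above this point; pinch it across x from above.
- rod_l (a point): Point on the axis of the rack's rod at the rack's y = +115 mm, where it goes into a hook. The rod is 10 mm thick and 288 mm long with 16 mm end caps, along y, its axis 20 mm below the grip plate's centre; the frame's uprights are at y = +-82 mm.
- rod_r (a point): The same point of the rod at the rack's y = -115 mm.
- stand: Fixed stand, wooden base 270 x 100 mm, 12 mm thick. Origin on the bench midway between the hooks; x points from the hooks to the two steel posts behind them (55 mm off, 213 mm tall), y along the line of the hooks, z up. The frame under the rod passes between the two hooks, from the front.
- mark_l (a point): Middle of the height range of the hook at the stand's y = +115 mm, on its line. The hooks are clamped on the posts at heights that are not measured: a rod seated in this unloaded hook has its axis 16 mm below to 16 mm above this point (144 to 176 mm above the bench), in the other hook up to 9 mm higher or lower than in this one. Each hook is sprung: it gives straight down 1 mm per 3 N and bottoms at 10 mm.
- mark_r (a point): The same for the hook at the stand's y = -115 mm. The hooks are of 8 mm steel wire, open upwards: a shallow V across the stand's x, 40 mm wide, lowest at x = 0 and rising 30 degrees to either side, then steeper lips 27 mm out that rise 18 mm above the axis of a seated rod.
- tray: Bystander: blue divided parts tray, 85 x 120 x 28 mm; origin at the centre of its underside.
- anvil: Bystander: small dark steel bench anvil, 110 x 50 x 62 mm; origin at the centre of its underside.
- jar: Bystander: small amber glass jar, 40 mm across, 50 mm tall; origin at the centre of its underside.
- case_ring: Bystander: steel watch-case ring, 48 mm across, 12 mm tall; origin at the centre of its underside.

How it is judged (in metres and radians):
On the way, in this order (a step that is already met when the one before it is completed fails the run):
1. the rack is lifted clear of the bench (height (world z) of grip above 0.16 m and contact force between rack and the fingers above 1 N), for 0.2 s.
2. while still held, the rod is pressed into both hooks at once, more than 4 N on each, for 0.3 s (contact force between rack and hook_l above 4 N and contact force between rack and hook_r above 4 N and contact force between rack and the fingers above 1 N and x of rod_l in the frame of stand between -0.008 and 0.008 m and x of rod_r in the frame of stand between -0.008 and 0.008 m), for 0.3 s.
At the end, for the whole second after the job is handed in: The rod lies in the troughs of both hooks (within 8 mm of the hook line at both ends, at least 0.7 N on each hook), the rack is centred within 15 mm along the stand, hangs within 0.2 rad of upright and is still; it is released (contact force between rack and hook_l above 0.7 N and contact force between rack and hook_r above 0.7 N and x of rod_l in the frame of stand between -0.008 and 0.008 m and x of rod_r in the frame of stand between -0.008 and 0.008 m and y of grip in the frame of stand between -0.015 and 0.015 m and angle between grip's own z axis and vertical below 0.2 rad and linear speed of rack below 0.02 m/s and angular speed of rack below 0.2 rad/s); the robot touches nothing.
It fails at once if a hook is forced: more than 20 N between the rack and one hook (contact force between rack and hook_l above 20 N or contact force between rack and hook_r above 20 N).
It fails at once if a bystander is moved by more than 15 mm (distance of any of tray, anvil, jar, case_ring from where it was at the start of the episode above 0.015 m).
It fails at once if the rack is tipped over by more than 0.5 rad (angle between grip's own z axis and vertical above 0.5 rad).
It also fails if it takes over 53 s, if anything falls off the work surface, if the arm or the gripper's body presses on something with over 40 N, if the wrist force passes 120 N, or if a joint passes its speed limit or range.

ROBOT

A 6-joint arm with a two-finger parallel gripper is mounted at the origin on the work surface. World frame = base frame: x ahead of the robot, y to its left, z up, the work surface at z = 0. Lengths are in mm, angles in rad, forces in N, time in s.
With the tool pointing down it reaches from about 350 to 975 mm from the base axis. Payload 7.1 kg.
Tool frame: the origin (TCP) lies on the mounting face of the last link; the fingertips stand 182 mm ahead of it and the grasp point (between the pads) lies 163 mm ahead of it (ctrl.finger_overhang is the distance from the TCP to the fingertips, in mm); z points along the fingers, y is the direction in which the jaws open and shut (so a half turn about z gives the same grasp; the last joint's range is limited). The gripper opens to 88 mm and grips with 3 to 60 N. Pads are 20 mm wide; open, the fingers measure 115 mm over their backs; the gripper's body (75 mm by 178 mm) begins 61 mm behind the grasp point.
Start: joints at [-1.17, 0.423, 1.63, -0, 1.089, -0.019], TCP at [254.752, -570.708, 404.675] pointing down, gripper open.
Joint ranges: [-3, 3], [-0.9, 2.11], [0.09, 2.58], [-1.31, 4.45], [0.11, 2.69], [-2.54, 2.54]. Speed limits (rad/s): [2.39, 2.39, 3.01, 3.14, 3.14, 3.14].

INTERFACE

Orientations are given as a rotation vector (axis times angle).
In Python, from workcell import ctrl, viewer, recognise gives the robot as it stands.
- The arm moves only by the shell command python3 -m handwheel 'ROWS'. ROWS is JSON, a list of rows, each an object of numbers: "gripper": the closure, from 0 (fully open) to 1 (shut); "tx", "ty", "tz": the shift along the tool's x, y, z in m; "rx", "ry", "rz": the turn, a rotation vector about the tool's x, y, z in degrees. In form: [{"gripper": .., "tx": .., "ty": .., "tz": .., "rx": .., "ry": .., "rz": ..}, ...]. A call has 1 to 8 rows; each row shifts and turns the commanded pose from where the row before left it, along the tool's axes as they then stand; what a row does not reach is not made up. A row lasts 1/8 s, in which the tool goes at most 62.5 mm and 10.7 degrees, less where a joint would pass 70% of its speed; a pose out of reach is approached as far as the arm can. A call with a gripper value outside its range is refused whole. The fingers move at their own pace and stop on an object; the grip force is fixed at half the most. Time passes only in rows, so rows that do not move let the fingers close. It gives the time, the measured TCP pose, the force and the opening at its end, in the units of the state.
- ctrl.get_obs(): the state, without advancing time (a new reading comes with each control period).
- viewer.get_image(name): name is "scene" or "top" or "wrist"; returns a dict with "image" (400x640x3 uint8, red, green, blue), "range_z" (400x640 float32, mm along the optical axis (not along the pixel's ray), 0 where there is no reading), "vfov" (degrees; the focal length in pixels is half the picture's height over the tangent of half this angle, whatever the lens; pixels are square), "cx", "cy" (the principal point, pixels), "k1" (the pictures are not rectified: a ray, as slopes to the right and down, at radius r is drawn at 1 + k1 r^2 times it, then the intrinsics apply), "extrinsics" (4x4, takes a point from world to camera coordinates); the wrist camera has in their place "T_tool_cam" (4x4, takes a point from camera to tool coordinates, whose origin is the TCP and whose axes are the flange's). Camera axes: x right, y up, looking along -z (the intrinsics and any distortion apply to the point x, -y, -z); pixel columns grow to the right and rows downward; lengths in mm; the calibration is good to about 2 mm. A picture is of the moment at which its call begins: read the wrist's pose just before it.
- ctrl.close_job(): hands the job in, once; it reports no verdict.
Trained networks look in a picture, given as the dict that the camera call returned (one of the last four; its "shot" number tells which), for a name from the list of things; names that differ only in an ending like _2 or _b are one class to them, and where a whole thing is asked for, a point or a joint stands for the part that bears it (a point fixed in the world has none). Each returns a list of dicts, best first, with "p" (0 to 1); they miss things now and then, are a little off and sometimes report something else, mostly with a low value. They report only what shows in the picture. A call takes as long as a camera call.
- recognise(picture, name): "xy" ([column, row] as shares, 0 to 1, of the picture: columns of its width, rows of its height, amid what is visible of it).
The state is a dict: "t": time; "qpos": joint angles; "qvel": joint speeds; "joint_torque": joint torques, N m; "ee_pos": TCP position; "orientation": TCP orientation; "ft_force": force on the tool from outside, world axes, zero at the start; "moment": the same for the moment, N m; "width": finger opening in mm.
Only numpy, scipy, OpenCV 4.12 (cv2) and the standard library are available. Lean on these libraries where they do the work, as an engineer would, in place of code of your own. Each camera call takes 0.05 s, during which the arm holds its last target.

## Working session

There is one attempt and no reset: what is moved stays moved. The work goes in short steps, Python scripts to look and compute and a shell command to move; the robot and the scene stay as the last step left them, time stands still between calls to the robot, and variables do not carry over. Pictures are saved under pics/ and viewed, and the job is handed in when it is done.

```bash
ls; mkdir -p pics; cat > h.py <<'E'
import numpy as np, cv2
from workcell import ctrl, viewer, recognise
def cam_pts(im, uv):
    uv=np.atleast_2d(np.array(uv,float)); H=im["image"].shape[0]
    f=H/2/np.tan(np.radians(im["vfov"])/2)
    d=(uv-[im["cx"],im["cy"]])/f
    s=d.copy()
    for _ in range(20): s=d/(1+im["k1"]*(s**2).sum(1,keepdims=True))
    return s
def T_wc(im,obs=None):
    if "extrinsics" in im: return np.linalg.inv(np.array(im["extrinsics"]))
    T=np.eye(4); T[:3,:3]=cv2.Rodrigues(np.array(obs["orientation"],float))[0]; T[:3,3]=obs["ee_pos"]
    return T@np.array(im["T_tool_cam"])
def world(im,uv,obs=None,z=None):
    s=cam_pts(im,uv); uv=np.atleast_2d(uv)
    r=np.c_[s[:,0],-s[:,1],-np.ones(len(s))]
    if z is None: z=np.array([im["range_z"][int(round(v)),int(round(u))] for u,v in uv])
    T=T_wc(im,obs); P=r*np.reshape(z,(-1,1))
    return P@T[:3,:3].T+T[:3,3]
def world_at_height(im,uv,h,obs=None):
    s=cam_pts(im,uv); r=np.c_[s[:,0],-s[:,1],-np.ones(len(s))]
    T=T_wc(im,obs); d=r@T[:3,:3].T; o=T[:3,3]
    return o+d*((h-o[2])/d[:,2:3])
def save(im,name): cv2.imwrite("pics/"+name,im["image"][:,:,::-1])
def cloud(im,obs=None):
    H,W=im["range_z"].shape; u,v=np.meshgrid(np.arange(W),np.arange(H))
    return world(im,np.c_[u.ravel(),v.ravel()],obs,im["range_z"].ravel()).reshape(H,W,3)
E
python3 - <<'E'
from h import *
print(ctrl.get_obs())
names=["grip","rod_l","rod_r","stand","mark_l","mark_r","tray","anvil","jar","case_ring"]
for c in ["top","scene"]:
    im=viewer.get_image(c); save(im,c+"0.png"); np.savez("%s0.npz"%c,**{k:v for k,v in im.items()})
    print(c,im["vfov"],im["k1"],im["cx"],im["cy"])
    for n in names:
        for r in recognise(im,n)[:2]:
            uv=[r["xy"][0]*640,r["xy"][1]*400]
            print(n,round(r["p"],2),np.round(uv),np.round(world(im,[uv]))[0])
E
```

```text
pics
{'t': 0.0, 'qpos': array([-1.16999713e+00,  4.23835974e-01,  1.63069577e+00, -9.01732288e-06,
        1.08858076e+00, -1.90017985e-02]), 'qvel': array([-0.00116111, -0.0015381 , -0.00038837, -0.00209526, -0.00115535,
       -0.00035977]), 'joint_torque': array([-3.21662083e-04, -5.44632518e+01, -2.73666608e+01,  6.43202942e-02,
        2.27505318e-02, -1.04432927e-04]), 'ee_pos': array([ 254.64891696, -570.46369254,  403.90225354]), 'orientation': array([-3.07118048e+00, -6.54286169e-01,  4.65079048e-04]), 'ft_force': array([ 0.25356406, -0.76304786, -0.49939137]), 'moment': array([ 0.0151317 ,  0.03026188, -0.01914462]), 'width': 87.58427380712104}
top 54.33757009857959 -0.08534411285262256 315.98850756906353 193.7646771669727
grip 0.7 [378. 230.] [ 459. -169.  149.]
grip 0.7 [323. 176.] [639. -19.  11.]
rod_l 0.79 [370. 236.] [ 456. -164.   32.]
rod_r 0.79 [370. 236.] [ 456. -164.   32.]
stand 0.67 [324. 179.] [630. -21.  15.]
mark_l 0.63 [324. 176.] [640. -21.  12.]
mark_r 0.63 [324. 176.] [640. -21.  12.]
tray 0.81 [208. 230.] [461. 328.   6.]
anvil 0.7 [407. 168.] [ 658. -271.   64.]
anvil 0.22 [321. 177.] [637. -13.  15.]
jar 0.5 [460. 211.] [ 535. -434.   49.]
scene 56.26925342860269 -0.05759095581143431 319.47452179825797 202.67844999543536
grip 0.87 [257. 180.] [ 612. -146.  211.]
grip 0.7 [441. 208.] [454. 330.  14.]
rod_l 0.91 [265. 185.] [ 462. -162.   83.]
rod_r 0.91 [265. 185.] [ 462. -162.   83.]
stand 0.57 [313. 252.] [649. -22.  29.]
mark_l 0.73 [313. 251.] [651. -20.  33.]
mark_r 0.73 [313. 251.] [651. -20.  33.]
tray 0.71 [313. 252.] [650. -21.  28.]
tray 0.64 [440. 206.] [452. 325.  21.]
anvil 0.59 [253. 178.] [ 473. -190.  114.]
anvil 0.56 [207. 256.] [ 681. -272.   36.]
jar 0.72 [164. 215.] [ 547. -427.   37.]
jar 0.54 [313. 252.] [650. -20.  28.]
case_ring 0.74 [479. 255.] [623. 392.   7.]
```

View pics/top0.png

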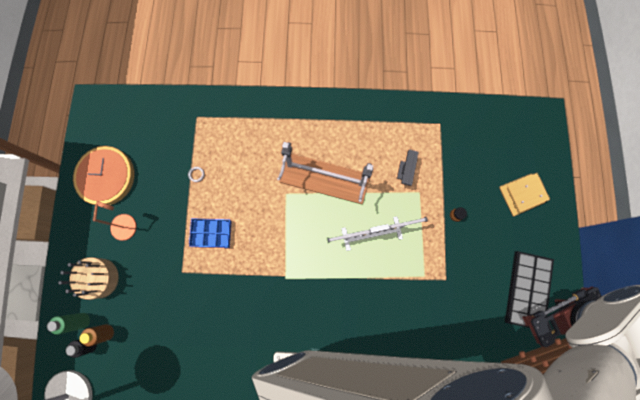

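View pics/scene0.png

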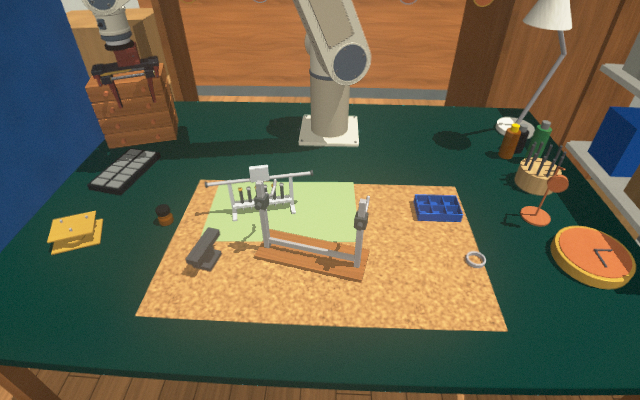

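```bash
python3 - <<'E'
from h import *
im=dict(np.load("top0.npz")); C=cloud(im)
print("cam",T_wc(im)[:3,3])
im2=cv2.resize(im["image"][130:270,270:440],None,fx=4.5,fy=4.5,interpolation=cv2.INTER_CUBIC); cv2.imwrite("pics/topz.png",im2[:,:,::-1])
def line(P):
    c=P.mean(0); u,s,v=np.linalg.svd(P-c); return c,v[0],(P-c)@v[0]
# rod
S=C[205:255,315:440].reshape(-1,3); 
for lo,hi in [(95,125),(125,160)]:
    P=S[(S[:,2]>lo)&(S[:,2]<hi)]; c,d,t=line(P); print("rack",lo,len(P),c.round(1),d.round(3),np.degrees(np.arctan2(d[1],d[0])).round(1),t.min().round(),t.max().round())
S=C[135:210,270:385].reshape(-1,3)
for lo,hi in [(130,190),(190,240)]:
    P=S[(S[:,2]>lo)&(S[:,2]<hi)]; 
    for q in (P[P[:,1]>-20],P[P[:,1]<=-20]): print("stand",lo,len(q),q.mean(0).round(1),q.min(0).round(),q.max(0).round())
P=S[(S[:,2]>6)&(S[:,2]<18)].astype(np.float32)
print("base",cv2.minAreaRect(P[:,:2].copy()))
E
```

```text
cam [ 3.41600598e+02 -6.22029093e-01  1.19442270e+03]
rack 95 323 [ 465.9 -171.5  115. ] [-0.232  0.973  0.   ] 103.4 -146.0 143.0
rack 125 97 [ 465.5 -171.2  147.8] [-0.232  0.972 -0.045] 103.5 -26.0 25.0
stand 130 168 [650.3  88.  161.9] [590.  70. 136.] [695. 106. 190.]
stand 130 163 [ 595.7 -129.6  163.2] [ 535. -149.  138.] [ 642. -113.  188.]
stand 190 45 [670.3  84.6 209.1] [664.  77. 191.] [679.  93. 218.]
stand 190 45 [ 617.  -135.4  208.9] [ 611. -144.  191.] [ 626. -128.  217.]
base ((657.525146484375, -33.346160888671875), (241.64437866210938, 365.33282470703125), 1.6378437280654907)
```

View pics/topz.png

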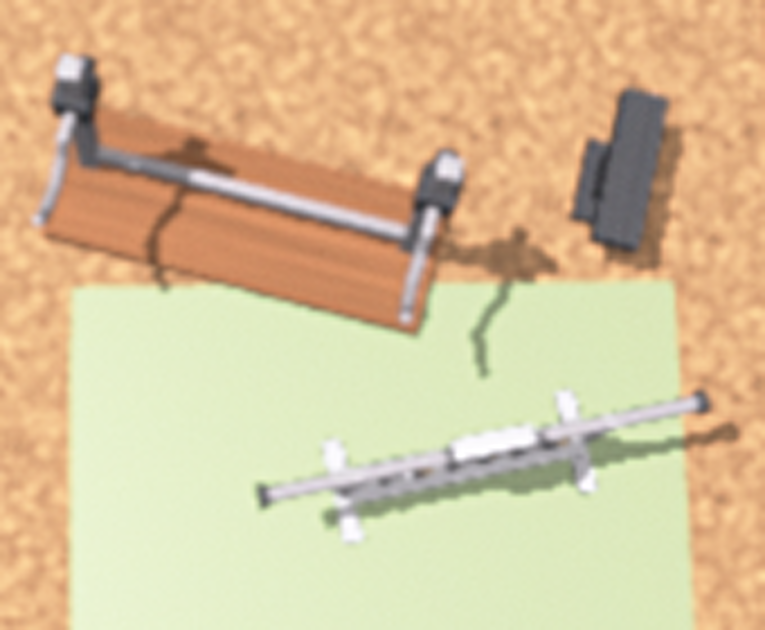

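```bash
cat >> h.py <<'E'
def delta(tp,yaw=None,obs=None):
    """tool-frame shift (mm) to TCP target tp; then rotvec (deg, tool axes) to point down with tool y at world yaw(deg) mod 180"""
    o=obs or ctrl.get_obs(); R=cv2.Rodrigues(np.array(o["orientation"],float))[0]
    print("at",o["t"],o["ee_pos"].round(1),"tool y yaw",np.degrees(np.arctan2(R[1,1],R[0,1])).round(2),"tilt z",R[:,2].round(4),"F",o["ft_force"].round(2),"w",o["width"].round(1))
    print("shift",(R.T@(np.array(tp)-o["ee_pos"])).round(1))
    if yaw is not None:
        best=None
        for a in (yaw,yaw+180):
            a=np.radians(a); y=np.array([np.cos(a),np.sin(a),0]); z=np.array([0,0,-1.]); x=np.cross(y,z)
            rv=cv2.Rodrigues(R.T@np.c_[x,y,z])[0].ravel()
            if best is None or np.linalg.norm(rv)<np.linalg.norm(best): best=rv
        print("turn deg",np.degrees(best).round(2))
E
python3 - <<'E'
from h import *
o=ctrl.get_obs();im=viewer.get_image("wrist"); print(im["T_tool_cam"].round(3),im["vfov"]); save(im,"w0.png")
delta([466,-171,480],13.5)
E
```

```text
[[ 1.0000e-03  9.5900e-01  2.8400e-01  7.8567e+01]
 [ 1.0000e+00 -0.0000e+00 -0.0000e+00 -5.9900e-01]
 [-0.0000e+00  2.8400e-01 -9.5900e-01  1.8574e+01]
 [ 0.0000e+00  0.0000e+00  0.0000e+00  1.0000e+00]] 68.69321620448882Traceback (most recent call last):
  File "<stdin>", line 3, in <module>
  File "h.py", line 31, in delta
    print("at",o["t"],o["ee_pos"].round(1),"tool y yaw",np.degrees(np.arctan2(R[1,1],R[0,1])).round(2),"tilt z",R[:,2].round(4),"F",o["ft_force"].round(2),"w",o["width"].round(1))
                                                                                                                                                               ^^^^^^^^^^^^^^^^
AttributeError: 'float' object has no attribute 'round'
```

```bash
sed -i 's/o\["width"\].round(1)/round(float(o["width"]),1),"toolx",R[:,0].round(3)/' h.py
python3 - <<'E'
from h import *
delta([450,-150,480],13.5)
E
```

```text
at 1.15 [ 254.8 -570.7  404.6] tool y yaw -65.95 tilt z [ 0.  0. -1.] F [-0.02  0.35 -0.28] w 87.9 toolx [0.913 0.408 0.   ]
shift [ 349.8 -304.6  -75.3]
turn deg [  0.    -0.   -79.45]
```

```bash
python3 -m handwheel '[{"tx":0.044,"ty":-0.038,"tz":-0.01,"gripper":0},{"tx":0.044,"ty":-0.038,"tz":-0.01},{"tx":0.044,"ty":-0.038,"tz":-0.01},{"tx":0.044,"ty":-0.038,"tz":-0.01},{"tx":0.044,"ty":-0.038,"tz":-0.01},{"tx":0.044,"ty":-0.038,"tz":-0.01},{"tx":0.044,"ty":-0.038,"tz":-0.01},{"tx":0.044,"ty":-0.038,"tz":-0.01}]'
python3 -m handwheel '[{"rz":-10},{"rz":-10},{"rz":-10},{"rz":-10},{"rz":-10},{"rz":-10},{"rz":-10},{"rz":-9.5}]'
python3 - <<'E'
from h import *
delta([466,-171,296],13.5)
o=ctrl.get_obs();im=viewer.get_image("wrist"); save(im,"w1.png"); np.savez("w1.npz",**im,**{"o_"+k:v for k,v in o.items()})
for n in ["grip","rod_l","rod_r"]:
    for r in recognise(im,n)[:2]:
        uv=[r["xy"][0]*640,r["xy"][1]*400]; print(n,round(r["p"],2),np.round(uv),world(im,[uv],o).round(1))
E
```

```text
at 1.15 [ 254.8 -570.7  404.6] tool y yaw -65.95 tilt z [ 0.  0. -1.] F [-0.02  0.35 -0.28] w 87.9 toolx [0.913 0.408 0.   ]
shift [ 355.8 -278.9  108.7]
turn deg [  0.    -0.   -79.45]$[0]: bad value
$[0]: bad value
```

View pics/w1.png

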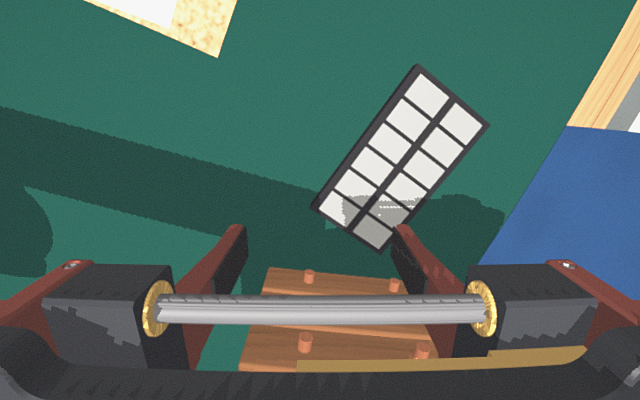

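```bash
python3 -m handwheel '[{"gripper":0,"tx":0.044,"ty":-0.038,"tz":-0.01,"rx":0,"ry":0,"rz":0},{"gripper":0,"tx":0.044,"ty":-0.038,"tz":-0.01,"rx":0,"ry":0,"rz":0},{"gripper":0,"tx":0.044,"ty":-0.038,"tz":-0.01,"rx":0,"ry":0,"rz":0},{"gripper":0,"tx":0.044,"ty":-0.038,"tz":-0.01,"rx":0,"ry":0,"rz":0},{"gripper":0,"tx":0.044,"ty":-0.038,"tz":-0.01,"rx":0,"ry":0,"rz":0},{"gripper":0,"tx":0.044,"ty":-0.038,"tz":-0.01,"rx":0,"ry":0,"rz":0},{"gripper":0,"tx":0.044,"ty":-0.038,"tz":-0.01,"rx":0,"ry":0,"rz":0},{"gripper":0,"tx":0.044,"ty":-0.038,"tz":-0.01,"rx":0,"ry":0,"rz":0}]'
python3 -m handwheel '[{"gripper":0,"tx":0,"ty":0,"tz":0,"rx":0,"ry":0,"rz":-10},{"gripper":0,"tx":0,"ty":0,"tz":0,"rx":0,"ry":0,"rz":-10},{"gripper":0,"tx":0,"ty":0,"tz":0,"rx":0,"ry":0,"rz":-10},{"gripper":0,"tx":0,"ty":0,"tz":0,"rx":0,"ry":0,"rz":-10},{"gripper":0,"tx":0,"ty":0,"tz":0,"rx":0,"ry":0,"rz":-10},{"gripper":0,"tx":0,"ty":0,"tz":0,"rx":0,"ry":0,"rz":-10},{"gripper":0,"tx":0,"ty":0,"tz":0,"rx":0,"ry":0,"rz":-10},{"gripper":0,"tx":0,"ty":0,"tz":0,"rx":0,"ry":0,"rz":-9.5}]'
python3 - <<'E'
from h import *
delta([466,-171,296],13.5)
o=ctrl.get_obs();im=viewer.get_image("wrist"); save(im,"w2.png"); np.savez("w2.npz",**im,**{"o_"+k:v for k,v in o.items()})
for n in ["grip","rod_l","rod_r","stand","mark_l"]:
    for r in recognise(im,n)[:2]:
        uv=[r["xy"][0]*640,r["xy"][1]*400]; print(n,round(r["p"],2),np.round(uv),world(im,[uv],o).round(1))
E
```

```text
t: 2.35
ee_pos: [452.7, -147.8, 485.3]
orientation: [3.072, 0.654, 0.001]
ft_force: [-0.2, -0.3, -0.2]
width: 87.9
t: 3.35
ee_pos: [452.2, -149.6, 484.8]
orientation: [1.937, 2.473, 0.0]
ft_force: [-0.3, 0.3, -0.0]
width: 87.8
at 3.35 [ 452.2 -149.6  484.8] tool y yaw 13.87 tilt z [ 2.e-04 -1.e-04 -1.e+00] F [-0.29  0.28 -0.01] w 87.8 toolx [-0.24   0.971 -0.   ]
shift [-24.    8.2 188.8]
turn deg [0.01 0.01 0.37]
grip 0.85 [324. 178.] [[ 459.2 -148.7  132.2]]
rod_l 0.66 [325. 171.] [[ 459.2 -144.4  116. ]]
rod_r 0.66 [325. 171.] [[ 459.2 -144.4  116. ]]
stand 0.86 [467.  95.] [[644.6  -1.5  13.1]]
mark_l 0.61 [467.  98.] [[645.7  -4.4  11.9]]
```

View pics/w2.png

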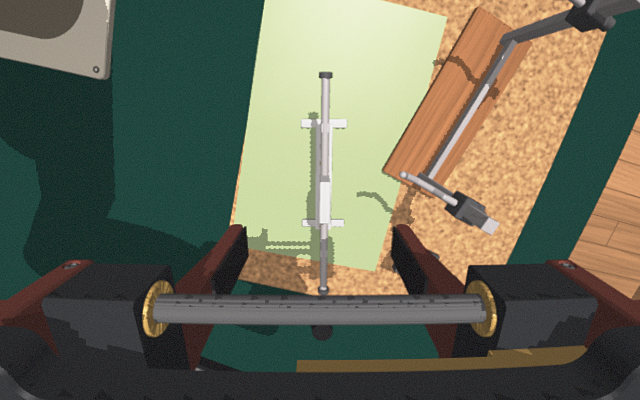

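```bash
python3 - <<'E'
from h import *
d=dict(np.load("w2.npz")); o={k[2:]:v for k,v in d.items() if k[:2]=="o_"}; C=cloud(d,o)
S=C[60:285,295:350].reshape(-1,3)
def line(P):
    c=P.mean(0); u,s,v=np.linalg.svd(P-c,full_matrices=False); return c,v[0],(P-c)@v[0]
for lo,hi in [(100,122),(140,158)]:
    P=S[(S[:,2]>lo)&(S[:,2]<hi)]; c,q,t=line(P); q=q*np.sign(q[1]); print(lo,len(P),c.round(1),q.round(3),np.degrees(np.arctan2(q[1],q[0])).round(2),t.min().round(),t.max().round(), "mid",(c+q*(t.min()+t.max())/2).round(1))
S=C[0:250,380:620]
for (r0,r1,c0,c1) in [(160,250,395,510),(0,60,500,640)]:
    Q=C[r0:r1,c0:c1].reshape(-1,3)
    for lo,hi in [(120,150),(150,160),(160,170),(170,190),(190,205),(205,225)]:
        P=Q[(Q[:,2]>lo)&(Q[:,2]<hi)]
        if len(P): print(lo,len(P),P.mean(0).round(1),P.min(0).round(),P.max(0).round())
E
```

```text
100 1370 [ 458.4 -143.9  115.5] [-0.235  0.972  0.002] 103.58 -114.0 161.0 mid [ 452.8 -120.9  115.5]
140 462 [ 465.  -171.3  149.9] [-0.231  0.973 -0.025] 103.36 -23.0 27.0 mid [ 464.6 -169.7  149.9]
120 254 [ 574.  -126.4  143.1] [ 544. -147.  121.] [ 619. -116.  150.]
150 151 [ 591.5 -130.8  154.7] [ 541. -148.  150.] [ 626. -115.  160.]
160 302 [ 589.9 -130.6  164.2] [ 533. -147.  160.] [ 642. -115.  170.]
170 469 [ 611.9 -135.9  177.2] [ 601. -153.  170.] [ 631. -123.  190.]
190 152 [ 610.6 -136.   197.7] [ 608. -143.  190.] [ 622. -130.  205.]
205 269 [ 614.8 -137.2  212.9] [ 608. -146.  205.] [ 625. -130.  217.]
120 283 [665.8  81.5 133.7] [655.  71. 120.] [679.  94. 150.]
150 232 [663.8  76.7 155.2] [639.  70. 150.] [694.  90. 160.]
160 414 [668.4  78.9 164.7] [645.  70. 160.] [696.  92. 170.]
170 600 [666.4  79.  177.4] [654.  70. 170.] [683.  90. 190.]
190 222 [667.8  79.6 197.4] [661.  76. 190.] [676.  85. 205.]
205 106 [668.9  78.9 209.6] [663.  77. 205.] [675.  81. 215.]
```

```bash
python3 -m handwheel '[{"gripper":0,"tx":0,"ty":0,"tz":-0.02,"rx":0,"ry":0,"rz":9.2},{"gripper":0,"tx":0,"ty":0,"tz":-0.02,"rx":0,"ry":0,"rz":9.2},{"gripper":0,"tx":0,"ty":0,"tz":-0.02,"rx":0,"ry":0,"rz":9.1},{"gripper":0,"tx":0.042,"ty":0.026,"tz":-0.004,"rx":0,"ry":0,"rz":0},{"gripper":0,"tx":0.042,"ty":0.026,"tz":-0.004,"rx":0,"ry":0,"rz":0},{"gripper":0,"tx":0.042,"ty":0.026,"tz":-0.004,"rx":0,"ry":0,"rz":0},{"gripper":0,"tx":0.040,"ty":0.024,"tz":-0.003,"rx":0,"ry":0,"rz":0},{"gripper":0,"tx":0,"ty":0,"tz":0,"rx":0,"ry":0,"rz":0}]'
python3 - <<'E'
from h import *
delta([466,-171,296],-13.6)
o=ctrl.get_obs();im=viewer.get_image("wrist"); save(im,"w3.png"); np.savez("w3.npz",**im,**{"o_"+k:v for k,v in o.items()})
for n in ["stand","mark_l","mark_r"]:
    for r in recognise(im,n)[:2]:
        uv=[r["xy"][0]*640,r["xy"][1]*400]; print(n,round(r["p"],2),np.round(uv),world(im,[uv],o).round(1))
E
```

```text
t: 4.65
ee_pos: [592.8, -11.2, 559.2]
orientation: [-2.473, -1.937, -0.0]
ft_force: [-0.3, 0.0, 0.5]
width: 87.9
at 4.65 [592.8 -11.2 559.2] tool y yaw -13.87 tilt z [-1.e-04  3.e-04 -1.e+00] F [-0.33  0.    0.49] w 87.9 toolx [0.24  0.971 0.   ]
shift [-185.6  -84.8  263.2]
turn deg [-0.01 -0.02 -0.27]
stand 0.82 [348. 152.] [[641.8 -18.4  37.6]]
mark_l 0.89 [345. 152.] [[638.4 -21.6  15.3]]
mark_r 0.89 [345. 152.] [[638.4 -21.6  15.3]]
```

View pics/w3.png

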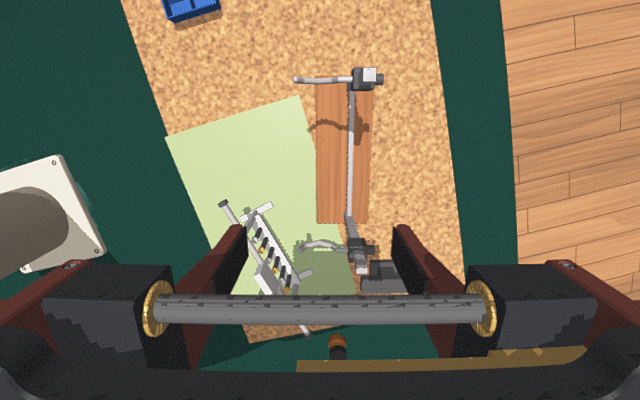

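```bash
python3 - <<'E'
from h import *
d=dict(np.load("w3.npz")); o={k[2:]:v for k,v in d.items() if k[:2]=="o_"}; C=cloud(d,o)
# base: wood top
Q=C[60:240,290:400].reshape(-1,3); I=d["image"][60:240,290:400].reshape(-1,3).astype(int)
m=(Q[:,2]>9)&(Q[:,2]<16)
print(m.sum(), cv2.minAreaRect(Q[m][:,:2].astype(np.float32)))
L=C[60:100,285:390].reshape(-1,3); Rr=C[225:290,290:392].reshape(-1,3)
tops=[]
for n,P in (("L",L),("R",Rr)):
    q=P[(P[:,2]>207)&(P[:,2]<222)]; tops.append((q.min(0)+q.max(0))/2); print(n,len(q),q.mean(0).round(1),q.min(0).round(1),q.max(0).round(1))
a=np.radians(-13.6); ex=np.array([np.cos(a),np.sin(a),0]); ey=np.array([-np.sin(a),np.cos(a),0])
v=tops[0]-tops[1]; print("post yaw",np.degrees(np.arctan2(v[1],v[0]))-90,np.linalg.norm(v))
org=np.array([590,-12.5,0])
for n,P in (("L",L),("R",Rr)):
    s=np.c_[(P-org)@ex,(P-org)@ey,P[:,2]]; s=s[(s[:,2]>100)&(s[:,2]<235)]
    for x in range(-40,75,4):
        k=s[(s[:,0]>=x)&(s[:,0]<x+4)]
        if len(k): print(n,x,len(k),"y",np.median(k[:,1]).round(1),k[:,1].min().round(),k[:,1].max().round(),"z med/top",np.median(k[:,2]).round(1),np.percentile(k[:,2],90).round(1))
E
python3 - <<'E'
import cv2
i=cv2.imread('pics/w3.png')
a=cv2.resize(i[55:105,285:395],None,fx=6,fy=6,interpolation=cv2.INTER_CUBIC);b=cv2.resize(i[225:285,285:395],None,fx=5,fy=4,interpolation=cv2.INTER_CUBIC)
b=cv2.resize(b,(660,280)); cv2.imwrite('pics/w3z.png',cv2.vconcat([a,b]))
E
```

```text
6651 ((635.3909301757812, -23.19036865234375), (267.794189453125, 99.99750518798828), 76.48794555664062)
L 195 [670.3  85.6 214. ] [662.5  77.9 208.1] [679.   93.1 216.3]
R 140 [ 616.5 -136.1  213.2] [ 608.4 -144.4  207.2] [ 624.4 -129.8  215.8]
post yaw -13.722189761747245 229.15090139645002
L -32 5 y 114.3 112.0 117.0 z med/top 162.0 163.2
L -28 21 y 114.3 111.0 118.0 z med/top 163.3 164.4
L -24 28 y 113.9 110.0 118.0 z med/top 159.4 163.1
L -20 22 y 113.9 111.0 118.0 z med/top 151.9 155.9
L -16 26 y 114.4 111.0 118.0 z med/top 147.9 149.5
L -12 20 y 114.6 111.0 119.0 z med/top 145.2 146.4
L -8 15 y 114.6 111.0 117.0 z med/top 143.1 144.6
L -4 17 y 113.8 111.0 118.0 z med/top 141.4 142.7
L 0 20 y 113.8 110.0 118.0 z med/top 139.6 140.7
L 4 18 y 114.2 111.0 118.0 z med/top 141.5 142.5
L 8 26 y 114.5 111.0 119.0 z med/top 144.0 146.0
L 12 21 y 114.4 111.0 118.0 z med/top 146.9 148.1
L 16 20 y 114.1 111.0 118.0 z med/top 149.6 153.2
L 20 26 y 114.4 110.0 118.0 z med/top 156.7 161.3
L 24 22 y 114.1 111.0 118.0 z med/top 162.3 164.1
L 28 22 y 114.1 111.0 118.0 z med/top 163.1 164.4
L 32
[... 1282 characters left out ...]
.0 159.6
R 24 21 y -113.7 -118.0 -111.0 z med/top 162.4 164.6
R 28 17 y -113.3 -118.0 -111.0 z med/top 163.8 165.1
R 32 14 y -113.8 -118.0 -111.0 z med/top 163.6 165.4
R 36 18 y -114.0 -118.0 -112.0 z med/top 163.7 164.6
R 40 49 y -114.5 -127.0 -103.0 z med/top 164.7 175.4
R 44 70 y -107.7 -128.0 -102.0 z med/top 175.3 176.7
R 48 163 y -109.0 -127.0 -102.0 z med/top 186.0 214.3
R 52 129 y -108.4 -122.0 -102.0 z med/top 181.5 214.4
R 56 131 y -108.5 -122.0 -102.0 z med/top 184.6 214.7
R 60 95 y -108.4 -121.0 -102.0 z med/top 175.3 214.1
R 64 58 y -106.3 -125.0 -102.0 z med/top 175.2 176.6
R 68 20 y -112.9 -127.0 -108.0 z med/top 165.9 168.3
R 72 27 y -113.1 -120.0 -108.0 z med/top 166.6 168.6
```

View pics/w3z.png

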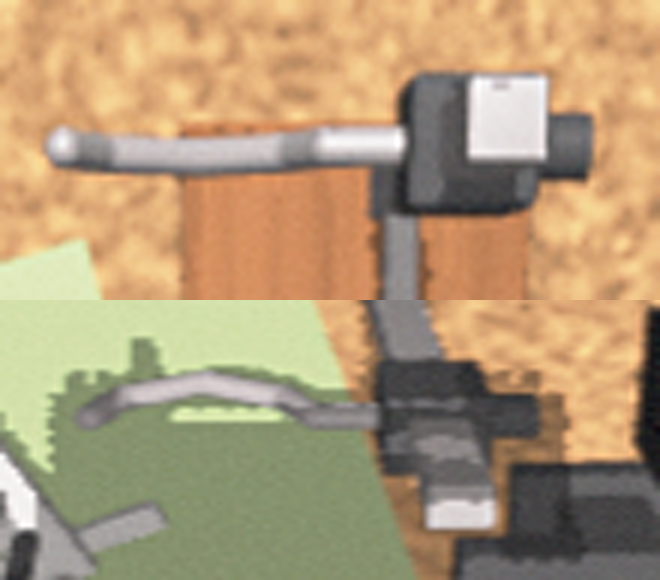

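```bash
python3 -m handwheel '[{"gripper":0,"tx":0,"ty":0,"tz":0,"rx":0,"ry":0,"rz":-9.2},{"gripper":0,"tx":0,"ty":0,"tz":0,"rx":0,"ry":0,"rz":-9.1},{"gripper":0,"tx":0,"ty":0,"tz":0,"rx":0,"ry":0,"rz":-9.1},{"gripper":0,"tx":-0.0314,"ty":-0.0403,"tz":0.025,"rx":0,"ry":0,"rz":0},{"gripper":0,"tx":-0.0314,"ty":-0.0403,"tz":0.025,"rx":0,"ry":0,"rz":0},{"gripper":0,"tx":-0.0314,"ty":-0.0403,"tz":0.025,"rx":0,"ry":0,"rz":0},{"gripper":0,"tx":-0.0314,"ty":-0.0403,"tz":0.025,"rx":0,"ry":0,"rz":0},{"gripper":0,"tx":0,"ty":0,"tz":0.04,"rx":0,"ry":0,"rz":0}]'
python3 - <<'E'
from h import *
delta([465.3,-171,295],13.5)
o=ctrl.get_obs();im=viewer.get_image("wrist"); save(im,"w4.png"); C=cloud(im,o)
P=C[:290,250:400].reshape(-1,3); P=P[(P[:,2]>140)&(P[:,2]<160)]; print(len(P),P.mean(0),P.min(0),P.max(0))
E
```

```text
t: 5.85
ee_pos: [461.2, -175.6, 420.3]
orientation: [1.951, 2.458, 0.001]
ft_force: [0.7, -0.0, 1.1]
width: 87.7
at 5.85 [ 461.2 -175.6  420.3] tool y yaw 13.12 tilt z [ 0.0026 -0.0017 -1.    ] F [ 0.7  -0.04  1.13] w 87.7 toolx [-0.227  0.974 -0.002]
shift [  3.8   4.8 125.3]
turn deg [ 0.12  0.13 -0.38]
708 [ 464.97725583 -171.5467247   150.00882314] [ 454.48477748 -197.45726047  140.52423223] [ 476.29486663 -148.00973566  152.92104844]
```

View pics/w4.png

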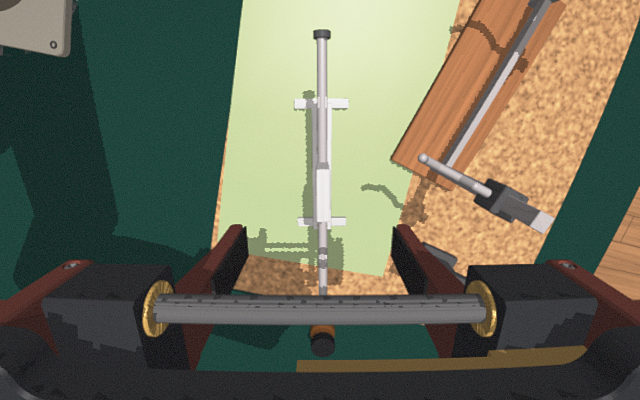

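```bash
python3 -m handwheel '[{"gripper":0,"tx":0,"ty":0,"tz":0.04,"rx":0,"ry":0,"rz":0},{"gripper":0,"tx":0,"ty":0,"tz":0.03,"rx":0,"ry":0,"rz":0},{"gripper":0,"tx":0,"ty":0,"tz":0,"rx":0,"ry":0,"rz":0},{"gripper":0,"tx":0,"ty":0,"tz":0,"rx":0,"ry":0,"rz":0}]'
python3 - <<'E'
from h import *
delta([465.2,-171.4,295],13.5)
E
```

```text
t: 6.4
ee_pos: [464.1, -173.1, 351.1]
orientation: [1.945, 2.465, 0.001]
ft_force: [-0.3, -0.2, 0.6]
width: 88.0
at 6.4 [ 464.1 -173.1  351.1] tool y yaw 13.43 tilt z [ 1.5e-03 -6.0e-04 -1.0e+00] F [-0.31 -0.25  0.59] w 88.0 toolx [-0.232  0.973 -0.001]
shift [ 1.4  1.4 56.1]
turn deg [ 0.08  0.06 -0.07]
```

```bash
python3 -m handwheel '[{"gripper":0,"tx":0.001,"ty":0.0,"tz":0.03,"rx":0,"ry":0,"rz":0},{"gripper":0,"tx":0,"ty":0,"tz":0.026,"rx":0,"ry":0,"rz":0},{"gripper":0,"tx":0,"ty":0,"tz":0,"rx":0,"ry":0,"rz":0},{"gripper":0,"tx":0,"ty":0,"tz":0,"rx":0,"ry":0,"rz":0}]'
python3 - <<'E'
from h import *
delta([465.2,-171.4,295],13.5)
E
python3 -m handwheel '[{"gripper":1,"tx":0,"ty":0,"tz":0,"rx":0,"ry":0,"rz":0},{"gripper":1,"tx":0,"ty":0,"tz":0,"rx":0,"ry":0,"rz":0},{"gripper":1,"tx":0,"ty":0,"tz":0,"rx":0,"ry":0,"rz":0},{"gripper":1,"tx":0,"ty":0,"tz":0,"rx":0,"ry":0,"rz":0},{"gripper":1,"tx":0,"ty":0,"tz":0,"rx":0,"ry":0,"rz":0},{"gripper":1,"tx":0,"ty":0,"tz":0,"rx":0,"ry":0,"rz":0},{"gripper":1,"tx":0,"ty":0,"tz":0,"rx":0,"ry":0,"rz":0},{"gripper":1,"tx":0,"ty":0,"tz":0,"rx":0,"ry":0,"rz":0}]'
```

```text
t: 6.9
ee_pos: [464.2, -172.1, 295.3]
orientation: [1.945, 2.465, 0.001]
ft_force: [0.2, -0.5, -0.0]
width: 87.8
at 6.9 [ 464.2 -172.1  295.3] tool y yaw 13.45 tilt z [ 2.2e-03 -9.0e-04 -1.0e+00] F [ 0.22 -0.49 -0.01] w 87.8 toolx [-0.233  0.973 -0.001]
shift [0.4 1.1 0.3]
turn deg [ 0.11  0.08 -0.05]
t: 7.9
ee_pos: [463.6, -171.8, 293.7]
orientation: [1.946, 2.466, 0.0]
ft_force: [1.1, -1.1, -4.0]
width: 11.8
```

```bash
python3 -m handwheel '[{"gripper":1,"tx":0,"ty":0,"tz":-0.01,"rx":0,"ry":0,"rz":0},{"gripper":1,"tx":0,"ty":0,"tz":-0.02,"rx":0,"ry":0,"rz":0},{"gripper":1,"tx":0,"ty":0,"tz":-0.02,"rx":0,"ry":0,"rz":0},{"gripper":1,"tx":0,"ty":0,"tz":-0.03,"rx":0,"ry":0,"rz":0},{"gripper":1,"tx":0,"ty":0,"tz":-0.03,"rx":0,"ry":0,"rz":0},{"gripper":1,"tx":0,"ty":0,"tz":0,"rx":0,"ry":0,"rz":0},{"gripper":1,"tx":0,"ty":0,"tz":0,"rx":0,"ry":0,"rz":0}]'
python3 - <<'E'
from h import *
delta([465.2,-171.4,295],-13.6)
o=ctrl.get_obs(); print(o["moment"])
im=viewer.get_image("wrist"); save(im,"w5.png"); im=viewer.get_image("scene"); save(im,"s5.png")
E
```

```text
t: 8.78
ee_pos: [462.9, -171.6, 402.7]
orientation: [-1.945, -2.465, 0.001]
ft_force: [-0.7, -0.3, -5.6]
width: 11.5
at 8.775 [ 462.9 -171.6  402.7] tool y yaw 13.45 tilt z [-1.5e-03  6.0e-04 -1.0e+00] F [-0.74 -0.26 -5.58] w 11.5 toolx [-0.233  0.973  0.001]
shift [ -0.5   2.4 107.7]
turn deg [-0.08 -0.03 27.05]
[ 0.01827425 -0.0672815  -0.02077873]
```

View pics/w5.png

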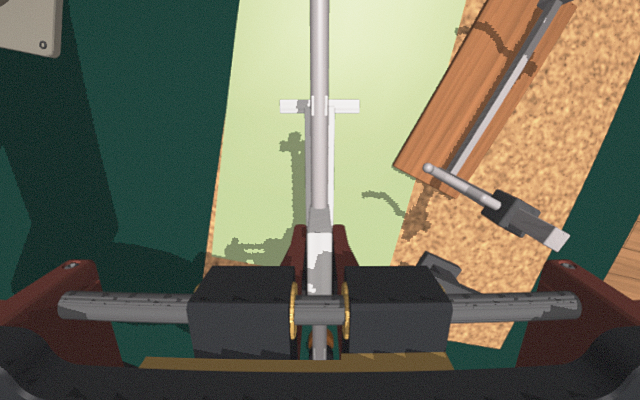

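View pics/s5.png

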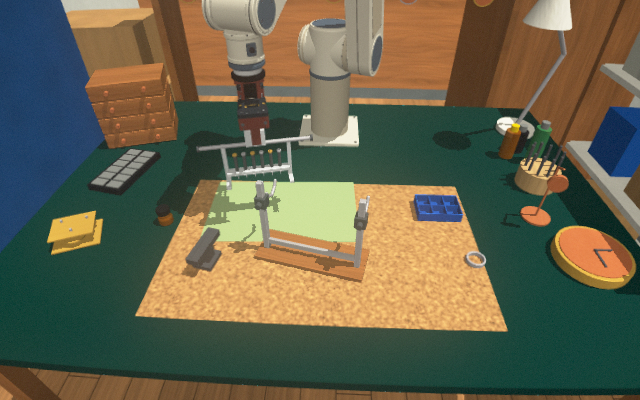

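```bash
python3 -m handwheel '[{"gripper":1,"tx":0,"ty":0,"tz":-0.02,"rx":0,"ry":0,"rz":3},{"gripper":1,"tx":0,"ty":0,"tz":-0.03,"rx":0,"ry":0,"rz":6},{"gripper":1,"tx":0,"ty":0,"tz":-0.03,"rx":0,"ry":0,"rz":6},{"gripper":1,"tx":0,"ty":0,"tz":-0.02,"rx":0,"ry":0,"rz":6},{"gripper":1,"tx":0,"ty":0,"tz":0,"rx":0,"ry":0,"rz":6},{"gripper":1,"tx":0,"ty":0,"tz":0,"rx":0,"ry":0,"rz":0}]'
python3 -m handwheel '[{"gripper":1,"tx":0.015,"ty":0.007,"tz":0,"rx":0,"ry":0,"rz":0},{"gripper":1,"tx":0.03,"ty":0.015,"tz":0,"rx":0,"ry":0,"rz":0},{"gripper":1,"tx":0.035,"ty":0.016,"tz":0,"rx":0,"ry":0,"rz":0},{"gripper":1,"tx":0.035,"ty":0.016,"tz":0,"rx":0,"ry":0,"rz":0},{"gripper":1,"tx":0.035,"ty":0.016,"tz":0,"rx":0,"ry":0,"rz":0},{"gripper":1,"tx":0.025,"ty":0.012,"tz":0,"rx":0,"ry":0,"rz":0},{"gripper":1,"tx":0.01,"ty":0.005,"tz":0,"rx":0,"ry":0,"rz":0},{"gripper":1,"tx":0,"ty":0,"tz":0,"rx":0,"ry":0,"rz":0}]'
python3 -m handwheel '[{"gripper":1,"tx":0,"ty":0,"tz":0,"rx":0,"ry":0,"rz":0},{"gripper":1,"tx":0,"ty":0,"tz":0,"rx":0,"ry":0,"rz":0}]'
python3 - <<'E'
from h import *
delta([591,-12.4,400],-13.6)
o=ctrl.get_obs(); print(o["moment"])
im=viewer.get_image("wrist"); save(im,"w6.png");np.savez("w6.npz",**im,**{"o_"+k:v for k,v in o.items()}); im=viewer.get_image("top"); save(im,"t6.png"); np.savez("t6.npz",**im)
E
```

```text
t: 9.62
ee_pos: [463.3, -171.7, 502.6]
orientation: [-2.466, -1.944, 0.002]
ft_force: [0.3, 0.9, -5.0]
width: 11.5
t: 10.62
ee_pos: [591.6, -11.7, 502.9]
orientation: [-2.465, -1.946, 0.002]
ft_force: [-0.7, 0.3, -4.9]
width: 11.8
t: 10.88
ee_pos: [591.0, -13.1, 503.8]
orientation: [2.469, 1.943, -0.0]
ft_force: [0.3, -0.3, -6.0]
width: 12.0
at 10.875 [591.  -13.1 503.8] tool y yaw -13.6 tilt z [-1.e-04 -1.e-04 -1.e+00] F [ 0.35 -0.27 -5.95] w 12.0 toolx [ 0.235  0.972 -0.   ]
shift [ 7.000e-01 -1.000e-01  1.038e+02]
turn deg [-0.01  0.01  0.  ]
[-0.0100803  -0.04990291 -0.02517291]
```

View pics/w6.png

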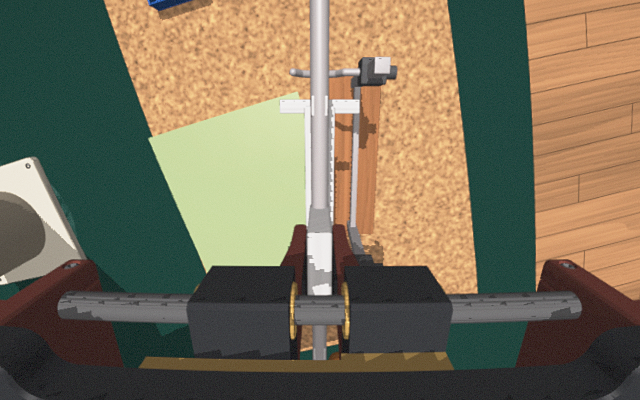

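View pics/t6.png

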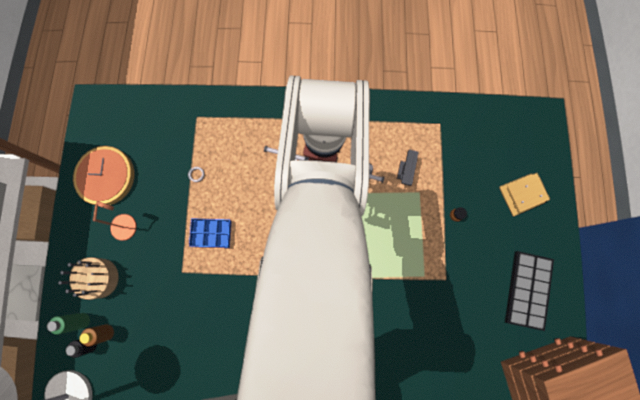

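```bash
python3 - <<'E'
from h import *
d=dict(np.load("w6.npz")); o={k[2:]:v for k,v in d.items() if k[:2]=="o_"}; C=cloud(d,o)
a=np.radians(-13.6); ex=np.array([np.cos(a),np.sin(a),0]); ey=np.array([-np.sin(a),np.cos(a),0]); tcp=o["ee_pos"]
P=C[0:200,305:335].reshape(-1,3); s=np.c_[(P-tcp)@ex,(P-tcp)@ey,P[:,2]-tcp[2]]
s=s[(s[:,2]>-195)&(s[:,2]<-170)]
for y in range(30,150,10):
    k=s[(s[:,1]>=y)&(s[:,1]<y+10)]
    if len(k): print(y,len(k),"x",k[:,0].min().round(1),k[:,0].max().round(1),"ztop",np.percentile(k[:,2],90).round(1))
P=C[200:270,300:340].reshape(-1,3); s=np.c_[(P-tcp)@ex,(P-tcp)@ey,P[:,2]-tcp[2]];s=s[(s[:,2]>-155)&(s[:,2]<-135)]
print("plate",s[:,1].max(),np.percentile(s[:,2],90),s[:,0].min(),s[:,0].max())
# left hook now
P=C[55:95,285:400].reshape(-1,3); s=np.c_[(P-[591,-12.4,0])@ex,(P-[591,-12.4,0])@ey,P[:,2]]
k=s[(abs(s[:,1]-115)<7)&(s[:,2]>130)&(s[:,2]<172)]
for x in range(-36,40,6):
    q=k[(k[:,0]>=x)&(k[:,0]<x+6)]
    if len(q): print(x,len(q),np.median(q[:,1]).round(1),np.percentile(q[:,2],90).round(1))
E
```

```text
30 302 x -4.6 5.3 ztop -176.9
40 319 x -4.6 5.2 ztop -176.9
50 326 x -4.5 5.0 ztop -176.9
60 335 x -4.4 5.0 ztop -176.8
70 342 x -4.3 4.9 ztop -176.9
80 371 x -4.8 4.8 ztop -176.9
90 403 x -4.8 5.3 ztop -176.8
100 400 x -4.7 4.7 ztop -176.8
110 422 x -4.6 4.6 ztop -176.9
120 405 x -4.5 4.5 ztop -176.8
130 3 x -4.5 4.4 ztop -180.4
plate 23.661780503775965 -142.17144653854774 -9.654366175085613 10.167609070652507
-36 2 114.2 161.6
-30 42 113.5 163.7
-24 52 113.7 160.0
-18 43 113.9 149.6
-12 16 113.8 146.5
6 4 115.9 146.6
12 47 114.0 150.2
18 53 113.7 162.0
24 37 113.4 164.4
30 42 113.5 164.2
36 73 113.6 169.3
```

```bash
python3 -m handwheel '[{"gripper":1,"tx":0,"ty":0,"tz":0.015,"rx":0,"ry":0,"rz":0},{"gripper":1,"tx":0,"ty":0,"tz":0.025,"rx":0,"ry":0,"rz":0},{"gripper":1,"tx":0,"ty":0,"tz":0.025,"rx":0,"ry":0,"rz":0},{"gripper":1,"tx":0,"ty":0,"tz":0.025,"rx":0,"ry":0,"rz":0},{"gripper":1,"tx":0,"ty":0,"tz":0.025,"rx":0,"ry":0,"rz":0},{"gripper":1,"tx":0,"ty":0,"tz":0.02,"rx":0,"ry":0,"rz":0},{"gripper":1,"tx":0,"ty":0,"tz":0.015,"rx":0,"ry":0,"rz":0},{"gripper":1,"tx":0,"ty":0,"tz":0.008,"rx":0,"ry":0,"rz":0}]'
python3 -m handwheel '[{"gripper":1,"tx":0,"ty":0,"tz":0,"rx":0,"ry":0,"rz":0},{"gripper":1,"tx":0,"ty":0,"tz":0,"rx":0,"ry":0,"rz":0},{"gripper":1,"tx":0,"ty":0,"tz":0,"rx":0,"ry":0,"rz":0}]'
python3 - <<'E'
from h import *
delta([591,-12.4,329],-13.6)
o=ctrl.get_obs(); print(o["moment"])
im=viewer.get_image("wrist"); save(im,"w7.png");np.savez("w7.npz",**im,**{"o_"+k:v for k,v in o.items()})
im=viewer.get_image("scene"); cv2.imwrite("pics/s7.png",cv2.resize(im["image"][130:290,200:420,::-1],None,fx=3.5,fy=3.5,interpolation=cv2.INTER_CUBIC))
a=np.radians(-13.6)
for i in range(4):
    o=ctrl.get_obs(); viewer.get_image("wrist"); print(o["ft_force"].round(2),o["moment"].round(3))
E
```

```text
t: 11.98
ee_pos: [591.2, -12.4, 344.5]
orientation: [-2.467, -1.943, 0.002]
ft_force: [0.3, -0.1, -5.3]
width: 11.7
t: 12.35
ee_pos: [591.6, -12.3, 346.4]
orientation: [2.467, 1.943, 0.002]
ft_force: [-0.7, -0.7, -5.1]
width: 12.3
at 12.35 [591.6 -12.3 346.4] tool y yaw -13.55 tilt z [ 1.4e-03 -1.0e-04 -1.0e+00] F [-0.73 -0.7  -5.12] w 12.3 toolx [0.234 0.972 0.   ]
shift [-0.2 -0.6 17.4]
turn deg [ 0.08 -0.01  0.05]
[-0.04381996 -0.07620004  0.00018769]
[-0.6  -0.14 -3.53] [-0.034 -0.002  0.024]
[ 0.66  0.1  -5.19] [-0.029 -0.079 -0.053]
[ 0.05  0.29 -3.8 ] [-0.006 -0.098 -0.008]
[-0.1  -0.06 -5.07] [ 0.036 -0.035 -0.013]
```

View pics/w7.png

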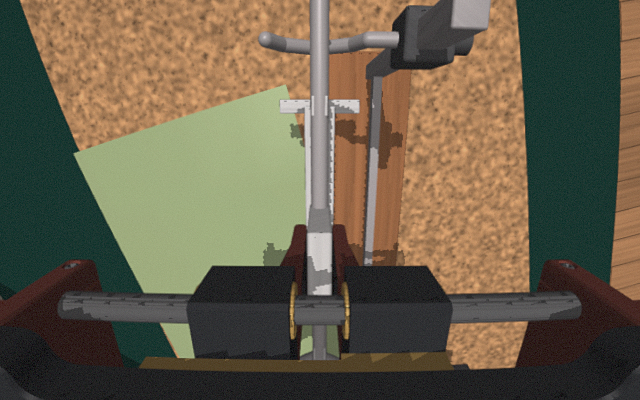

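View pics/s7.png

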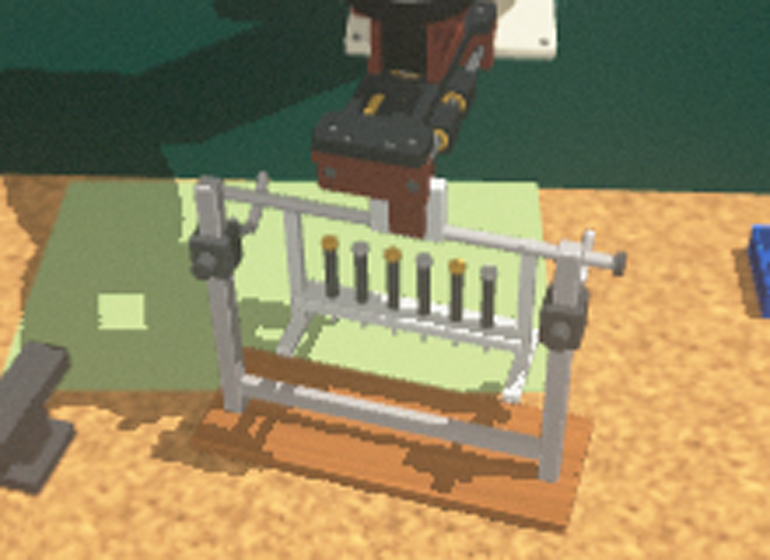

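```bash
cat > f.py <<'E'
from h import *
F=[];M=[];Z=[]
for i in range(6):
    o=ctrl.get_obs(); F.append(o["ft_force"]);M.append(o["moment"]);Z.append(o["ee_pos"]); viewer.get_image("wrist")
F=np.mean(F,0);M=np.mean(M,0)
a=np.radians(-13.6); ex=np.array([np.cos(a),np.sin(a),0]); ey=np.array([-np.sin(a),np.cos(a),0])
print(round(o["t"],2),np.mean(Z,0).round(1),"F",F.round(2),"M stand x,y",(M@ex).round(3),(M@ey).round(3))
tot=F[2]+4.6; diff=(M@ex+0.0)/0.115   # +Mx = y*Fz: left up
print("L",((tot+diff)/2).round(1),"R",((tot-diff)/2).round(1))
E
python3 -m handwheel '[{"gripper":1,"tx":0,"ty":0,"tz":0.006,"rx":0,"ry":0,"rz":0},{"gripper":1,"tx":0,"ty":0,"tz":0.005,"rx":0,"ry":0,"rz":0},{"gripper":1,"tx":0,"ty":0,"tz":0.003,"rx":0,"ry":0,"rz":0},{"gripper":1,"tx":0,"ty":0,"tz":0,"rx":0,"ry":0,"rz":0},{"gripper":1,"tx":0,"ty":0,"tz":0,"rx":0,"ry":0,"rz":0}]'; python3 f.py
python3 -m handwheel '[{"gripper":1,"tx":0,"ty":0,"tz":0.001,"rx":0,"ry":0,"rz":0},{"gripper":1,"tx":0,"ty":0,"tz":0.001,"rx":0,"ry":0,"rz":0},{"gripper":1,"tx":0,"ty":0,"tz":0,"rx":0,"ry":0,"rz":0}]'; python3 f.py
```

```text
t: 13.28
ee_pos: [591.5, -12.3, 331.7]
orientation: [2.468, 1.944, 0.0]
ft_force: [-0.0, -1.1, -5.3]
width: 11.9
13.53 [591.5 -12.3 331.8] F [-0.02 -0.03 -5.27] M stand x,y -0.021 -0.065
L -0.4 R -0.2
t: 13.95
ee_pos: [591.3, -12.3, 329.5]
orientation: [-2.468, -1.944, 0.0]
ft_force: [0.7, -0.1, -4.9]
width: 12.0
14.2 [591.4 -12.3 329.6] F [ 0.24  0.2  -5.11] M stand x,y 0.006 -0.051
L -0.2 R -0.3
```

```bash
python3 -m handwheel '[{"gripper":1,"tx":0,"ty":0,"tz":0.001,"rx":0,"ry":0,"rz":0},{"gripper":1,"tx":0,"ty":0,"tz":0,"rx":0,"ry":0,"rz":0}]'; python3 f.py
python3 -m handwheel '[{"gripper":1,"tx":0,"ty":0,"tz":0.001,"rx":0,"ry":0,"rz":0},{"gripper":1,"tx":0,"ty":0,"tz":0,"rx":0,"ry":0,"rz":0}]'; python3 f.py
```

```text
t: 14.5
ee_pos: [591.4, -12.3, 328.7]
orientation: [2.468, 1.944, 0.0]
ft_force: [-0.1, -0.3, -4.2]
width: 12.2
14.75 [591.4 -12.3 328.7] F [-0.46 -0.04 -3.81] M stand x,y -0.13 -0.039
L -0.2 R 1.0
t: 15.05
ee_pos: [591.5, -12.3, 327.9]
orientation: [2.468, 1.944, 0.0]
ft_force: [-0.8, 0.2, -0.2]
width: 11.8
15.3 [591.5 -12.3 327.9] F [-0.86  0.   -0.33] M stand x,y -0.225 0.061
L 1.2 R 3.1
```

```bash
python3 -m handwheel '[{"gripper":1,"tx":0,"ty":0,"tz":0.0005,"rx":0,"ry":-0.15,"rz":0},{"gripper":1,"tx":0,"ty":0,"tz":0.0005,"rx":0,"ry":0,"rz":0},{"gripper":1,"tx":0,"ty":0,"tz":0.0005,"rx":0,"ry":0,"rz":0},{"gripper":1,"tx":0,"ty":0,"tz":0,"rx":0,"ry":0,"rz":0}]'; python3 f.py
```

```text
t: 15.85
ee_pos: [591.6, -12.1, 326.7]
orientation: [2.467, 1.943, -0.002]
ft_force: [-2.0, 3.3, 5.7]
width: 12.1
16.1 [591.6 -12.1 326.7] F [-1.59  3.27  5.59] M stand x,y 0.344 0.372
L 6.6 R 3.6
```

```bash
python3 -m handwheel '[{"gripper":1,"tx":0.0005,"ty":0,"tz":0.0005,"rx":0,"ry":0,"rz":0},{"gripper":1,"tx":0,"ty":0,"tz":0.0005,"rx":0,"ry":0,"rz":0},{"gripper":1,"tx":0,"ty":0,"tz":0,"rx":0,"ry":0,"rz":0},{"gripper":1,"tx":0,"ty":0,"tz":0,"rx":0,"ry":0,"rz":0},{"gripper":1,"tx":0,"ty":0,"tz":0,"rx":0,"ry":0,"rz":0}]'; sed -i 's/tot=F.*/tot=F[2]+5.2; diff=(M@ex-0.182*(F@ey))\/0.115/' f.py; python3 f.py
```

```text
t: 16.77
ee_pos: [591.6, -11.9, 326.1]
orientation: [2.466, 1.943, -0.003]
ft_force: [-3.8, 0.7, 8.3]
width: 11.7
17.02 [591.6 -11.9 326.1] F [-3.49  1.17  8.68] M stand x,y -0.041 0.562
L 6.5 R 7.4
```

```bash
python3 -m handwheel '[{"gripper":1,"tx":0,"ty":-0.0006,"tz":0,"rx":0,"ry":0,"rz":0},{"gripper":1,"tx":0,"ty":-0.0006,"tz":0.0003,"rx":0,"ry":0,"rz":0},{"gripper":1,"tx":0,"ty":0,"tz":0.0004,"rx":0,"ry":0,"rz":0},{"gripper":1,"tx":0,"ty":0,"tz":0,"rx":0,"ry":0,"rz":0},{"gripper":1,"tx":0,"ty":0,"tz":0,"rx":0,"ry":0,"rz":0},{"gripper":1,"tx":0,"ty":0,"tz":0,"rx":0,"ry":0,"rz":0}]'; python3 f.py
```

```text
t: 17.82
ee_pos: [591.1, -11.8, 325.9]
orientation: [2.465, 1.942, -0.0]
ft_force: [-1.7, 0.4, 9.4]
width: 11.9
18.07 [591.1 -11.8 325.9] F [-1.22  0.76  9.86] M stand x,y -0.107 0.178
L 6.7 R 8.4
```

```bash
python3 -m handwheel '[{"gripper":1,"tx":0,"ty":-0.0003,"tz":0.0004,"rx":0,"ry":0,"rz":0},{"gripper":1,"tx":0,"ty":0,"tz":0.0004,"rx":0,"ry":0,"rz":0},{"gripper":1,"tx":0,"ty":0,"tz":0,"rx":0,"ry":0,"rz":0},{"gripper":1,"tx":0,"ty":0,"tz":0,"rx":0,"ry":0,"rz":0},{"gripper":1,"tx":0,"ty":0,"tz":0,"rx":0,"ry":0,"rz":0},{"gripper":1,"tx":0,"ty":0,"tz":0,"rx":0,"ry":0,"rz":0}]'; python3 f.py
```

```text
t: 18.88
ee_pos: [590.9, -11.7, 325.4]
orientation: [2.464, 1.941, 0.001]
ft_force: [-2.2, -1.2, 12.2]
width: 11.6
19.12 [591.  -11.7 325.4] F [-1.76  0.29 11.95] M stand x,y -0.176 0.206
L 7.9 R 9.2
```

```bash
python3 -m handwheel '[{"gripper":1,"tx":0,"ty":0,"tz":-0.0005,"rx":0,"ry":0,"rz":0},{"gripper":1,"tx":0,"ty":0,"tz":-0.0005,"rx":0,"ry":0,"rz":0},{"gripper":1,"tx":0,"ty":0,"tz":-0.0005,"rx":0,"ry":0,"rz":0},{"gripper":1,"tx":0,"ty":0,"tz":-0.0005,"rx":0,"ry":0,"rz":0},{"gripper":1,"tx":0,"ty":0,"tz":0,"rx":0,"ry":0,"rz":0},{"gripper":1,"tx":0,"ty":0,"tz":0,"rx":0,"ry":0,"rz":0}]'; python3 f.py
```

```text
t: 19.92
ee_pos: [590.6, -11.7, 326.3]
orientation: [2.465, 1.942, -0.001]
ft_force: [-0.3, 0.7, 5.9]
width: 11.9
20.18 [590.6 -11.7 326.3] F [-0.17  0.15  6.01] M stand x,y -0.096 -0.096
L 5.1 R 6.1
```

```bash
python3 -m handwheel '[{"gripper":1,"tx":0,"ty":0,"tz":-0.0005,"rx":0,"ry":0,"rz":0},{"gripper":1,"tx":0,"ty":0,"tz":-0.0005,"rx":0,"ry":0,"rz":0},{"gripper":1,"tx":0,"ty":0,"tz":-0.0005,"rx":0,"ry":0,"rz":0},{"gripper":1,"tx":0,"ty":0,"tz":0,"rx":0,"ry":0,"rz":0},{"gripper":1,"tx":0,"ty":0,"tz":0,"rx":0,"ry":0,"rz":0}]'; python3 f.py
```

```text
t: 20.85
ee_pos: [590.4, -11.6, 327.2]
orientation: [2.466, 1.943, -0.002]
ft_force: [3.8, -1.5, -0.1]
width: 12.0
21.1 [590.4 -11.6 327.2] F [ 4.82 -1.43  0.36] M stand x,y -0.206 -1.012
L 2.1 R 3.5
```

```bash
python3 -m handwheel '[{"gripper":1,"tx":0,"ty":0.0004,"tz":0,"rx":0,"ry":0,"rz":0},{"gripper":1,"tx":0,"ty":0.0004,"tz":0,"rx":0,"ry":0,"rz":0},{"gripper":1,"tx":0,"ty":0,"tz":0,"rx":0,"ry":0,"rz":0},{"gripper":1,"tx":0,"ty":0,"tz":0,"rx":0,"ry":0,"rz":0}]'; python3 f.py
```

```text
t: 21.65
ee_pos: [590.7, -11.7, 327.1]
orientation: [2.467, 1.943, -0.004]
ft_force: [2.3, -0.8, 1.4]
width: 11.7
21.9 [590.7 -11.7 327.1] F [ 2.29 -1.45  1.55] M stand x,y -0.2 -0.574
L 3.2 R 3.6
```

Close to neutral. One more small correction, then open.

```bash
python3 -m handwheel '[{"gripper":1,"tx":0,"ty":0.0006,"tz":0,"rx":0,"ry":0,"rz":0},{"gripper":1,"tx":0,"ty":0,"tz":-0.0002,"rx":0,"ry":0,"rz":0},{"gripper":1,"tx":0,"ty":0,"tz":0,"rx":0,"ry":0,"rz":0}]'; python3 f.py
python3 -m handwheel '[{"gripper":0.8,"tx":0,"ty":0,"tz":0,"rx":0,"ry":0,"rz":0},{"gripper":0.75,"tx":0,"ty":0,"tz":0,"rx":0,"ry":0,"rz":0},{"gripper":0.7,"tx":0,"ty":0,"tz":0,"rx":0,"ry":0,"rz":0},{"gripper":0.6,"tx":0,"ty":0,"tz":0,"rx":0,"ry":0,"rz":0},{"gripper":0.5,"tx":0,"ty":0,"tz":0,"rx":0,"ry":0,"rz":0},{"gripper":0.4,"tx":0,"ty":0,"tz":0,"rx":0,"ry":0,"rz":0},{"gripper":0.4,"tx":0,"ty":0,"tz":0,"rx":0,"ry":0,"rz":0},{"gripper":0.4,"tx":0,"ty":0,"tz":0,"rx":0,"ry":0,"rz":0}]'
python3 - <<'E'
from h import *
delta([591,-12.4,329],-13.6)
o=ctrl.get_obs();im=viewer.get_image("wrist"); save(im,"w8.png");np.savez("w8.npz",**im,**{"o_"+k:v for k,v in o.items()})
im=viewer.get_image("scene"); cv2.imwrite("pics/s8.png",cv2.resize(im["image"][130:290,200:420,::-1],None,fx=3.5,fy=3.5,interpolation=cv2.INTER_CUBIC))
E
```

```text
t: 22.32
ee_pos: [591.0, -11.7, 327.1]
orientation: [2.468, 1.944, -0.005]
ft_force: [0.1, -0.7, 0.9]
width: 11.8
22.57 [591.  -11.7 327.1] F [-1.74  0.18  1.33] M stand x,y -0.118 0.254
L 2.9 R 3.6
t: 23.62
ee_pos: [591.4, -11.8, 327.4]
orientation: [2.467, 1.943, -0.003]
ft_force: [0.7, 0.9, -0.5]
width: 52.8
at 23.625 [591.4 -11.8 327.4] tool y yaw -13.55 tilt z [-6.0e-04 -2.5e-03 -1.0e+00] F [ 0.7   0.93 -0.51] w 52.8 toolx [ 0.234  0.972 -0.003]
shift [-0.7 -0.3 -1.6]
turn deg [0.   0.15 0.05]
```

View pics/w8.png

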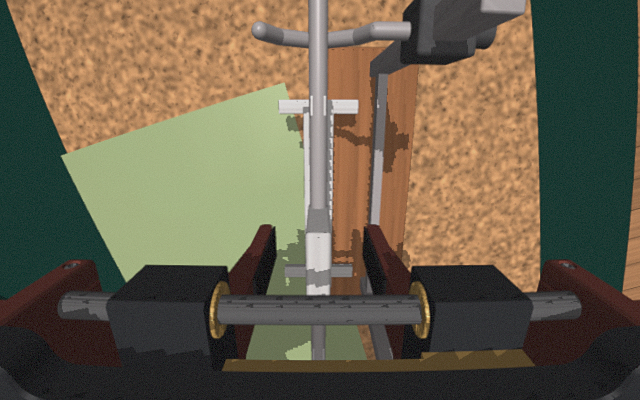

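View pics/s8.png

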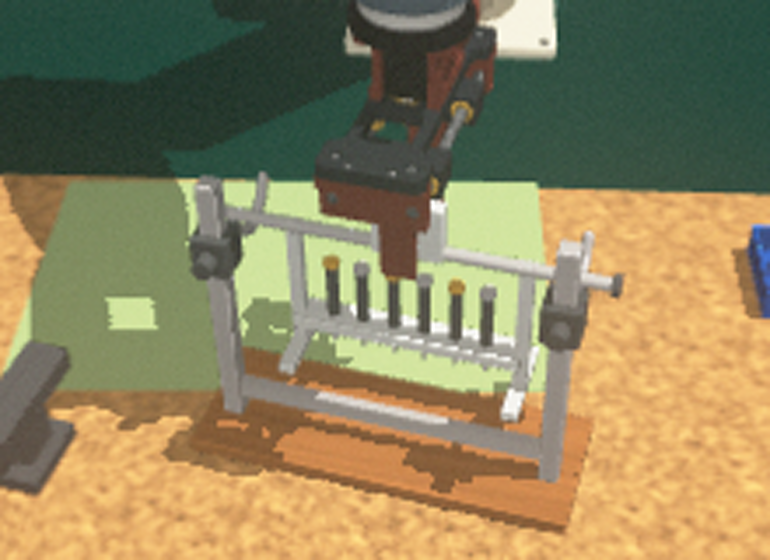

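Released, and the rack hangs upright in the trough. Next I'll retreat straight up and check.

```bash
python3 -m handwheel '[{"gripper":0.4,"tx":0,"ty":0,"tz":-0.01,"rx":0,"ry":0,"rz":0},{"gripper":0.4,"tx":0,"ty":0,"tz":-0.02,"rx":0,"ry":0,"rz":0},{"gripper":0.4,"tx":0,"ty":0,"tz":-0.03,"rx":0,"ry":0,"rz":0},{"gripper":0.4,"tx":0,"ty":0,"tz":-0.04,"rx":0,"ry":0,"rz":0},{"gripper":0.4,"tx":0,"ty":0,"tz":-0.04,"rx":0,"ry":0,"rz":0},{"gripper":0.4,"tx":0,"ty":0,"tz":-0.04,"rx":0,"ry":0,"rz":0},{"gripper":0.4,"tx":0,"ty":0,"tz":0,"rx":0,"ry":0,"rz":0},{"gripper":0.4,"tx":0,"ty":0,"tz":0,"rx":0,"ry":0,"rz":0}]'
python3 -m handwheel '[{"gripper":0.4,"tx":0,"ty":0,"tz":0,"rx":0,"ry":0,"rz":0},{"gripper":0.4,"tx":0,"ty":0,"tz":0,"rx":0,"ry":0,"rz":0}]'
python3 - <<'E'
from h import *
o=ctrl.get_obs();im=viewer.get_image("wrist"); save(im,"w9.png"); C=cloud(im,o)
a=np.radians(-13.6); ex=np.array([np.cos(a),np.sin(a),0]); ey=np.array([-np.sin(a),np.cos(a),0]); org=[591,-12.4,0]
P=C.reshape(-1,3); s=np.c_[(P-org)@ex,(P-org)@ey,P[:,2]]
q=s[(abs(s[:,0])<14)&(s[:,2]>135)&(s[:,2]<170)]
for y in range(-150,150,20):
    k=q[(q[:,1]>=y)&(q[:,1]<y+20)]
    if len(k): print(y,len(k),np.median(k[:,0]).round(1),np.percentile(k[:,2],85).round(1))
q=s[(abs(s[:,0])<14)&(s[:,2]>175)&(s[:,2]<195)]; print("plate",len(q),q.min(0),q.max(0))
im2=viewer.get_image("scene"); save(im2,"s9.png")
im3=viewer.get_image("wrist"); print("still diff",np.abs(im3["image"].astype(int)-im["image"]).mean())
E
```

```text
t: 24.72
ee_pos: [591.1, -11.3, 507.2]
orientation: [2.467, 1.943, -0.004]
ft_force: [-0.7, -1.1, 0.3]
width: 52.7
t: 24.98
ee_pos: [591.4, -11.4, 506.2]
orientation: [2.468, 1.944, -0.006]
ft_force: [0.0, -1.0, -0.7]
width: 52.8
-150 127 -0.2 153.2
-130 189 -0.2 150.5
-110 113 -0.3 150.9
-90 112 0.3 150.6
-70 119 -0.3 150.4
-50 75 0.9 150.6
10 77 -0.4 159.4
30 140 0.1 150.4
50 148 0.6 149.8
70 171 0.6 150.0
90 169 0.5 149.7
110 314 0.5 149.5
130 160 -0.6 152.1
plate 518 [ -5.73780766 -25.4911758  175.59082528] [  6.30533082  23.60033146 186.46268413]
still diff 3.8198489583333335
```

View pics/w9.png

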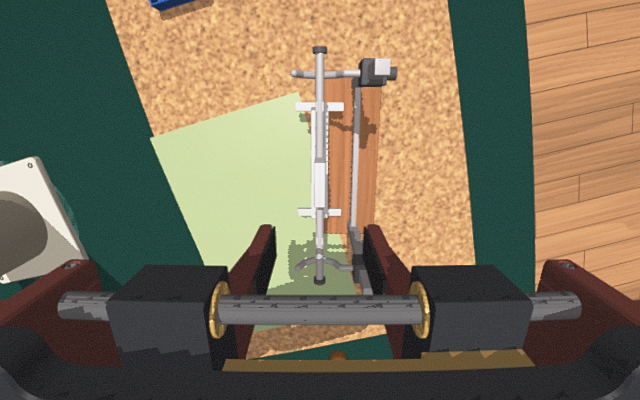

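View pics/s9.png

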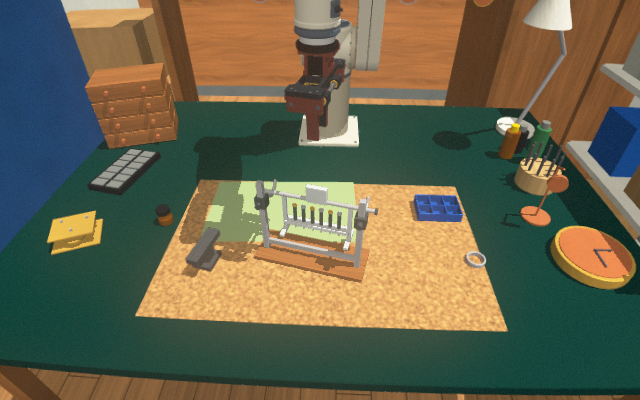

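```bash
python3 -m handwheel '[{"gripper":0.4,"tx":0,"ty":0,"tz":0,"rx":0,"ry":0,"rz":0},{"gripper":0.4,"tx":0,"ty":0,"tz":0,"rx":0,"ry":0,"rz":0},{"gripper":0.4,"tx":0,"ty":0,"tz":0,"rx":0,"ry":0,"rz":0},{"gripper":0.4,"tx":0,"ty":0,"tz":0,"rx":0,"ry":0,"rz":0},{"gripper":0.4,"tx":0,"ty":0,"tz":0,"rx":0,"ry":0,"rz":0},{"gripper":0.4,"tx":0,"ty":0,"tz":0,"rx":0,"ry":0,"rz":0},{"gripper":0.4,"tx":0,"ty":0,"tz":0,"rx":0,"ry":0,"rz":0},{"gripper":0.4,"tx":0,"ty":0,"tz":0,"rx":0,"ry":0,"rz":0}]'
python3 - <<'E'
from h import *
A=viewer.get_image("scene")["image"].astype(float)
for i in range(4): B=viewer.get_image("scene")["image"].astype(float)
d=np.abs(A-B); print("stand region",d[170:280,245:385].mean(),"static corner",d[300:390,200:400].mean())
print(ctrl.close_job())
E
```

```text
t: 26.12
ee_pos: [591.5, -11.4, 507.4]
orientation: [2.467, 1.943, -0.003]
ft_force: [-0.4, -0.1, 0.4]
width: 52.8
stand region 1.6813852813852814 static corner 2.1030555555555557
the job is handed in; nothing more can be done
None
```

The rack is hanging in both hooks, released, and the job is handed in at about 26 s of the 53 s allowed; no verdict was reported.

- **Pressing:** I gripped the rack by its plate, lifted it, turned it about 27° and lowered it into the hooks. The right hook took load first, about 0.6 mm above the left. I tilted the rack 0.15° to allow for that. I then pressed until the force reading worked out at about 8 N on the left hook and 9 N on the right, and held that for about a second. I eased the load to about 3 N on each before opening the fingers.
- **Position:** In the last wrist picture the rod is within 1 mm of my measured hook line at both ends. The plate is centred to about 1 mm along the stand, and the rod is level to about 1 mm.
- **Stillness:** Frames about 0.2 s apart changed no more around the rack than on bare bench, so it looks still.
- **Arm and bystanders:** The arm stood about 180 mm above the rack when I handed in. The tray, anvil, jar and ring look unmoved in the last scene picture. I compared those by eye only.
- **What disagreed:** The per-hook forces come from the wrist force and moment, which carry about 1 N of noise. Sideways friction disturbed the left/right split after the tilt, and I corrected for it. While I was easing off, the rod briefly bore about 5 N sideways on the slope of the hooks. Small sideways shifts brought that down before I released it.

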